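Wedge the casting board up to the scriber

TASK

The hinged casting board sags at its front edge, so resin would run to one side of the mould. Take the tapered wooden wedge, slide it thin end first and square to the edge under the middle of the board's front edge, and drive it in until the board has risen to the tip of the surface gauge's scriber and just bears lightly on it: the gauge must not be lifted, tipped or shifted. Leave the wedge there carrying the board, let go, and do not disturb the mould on the board, the jar or the packing block.

Things in the scene. Friction and masses are not known exactly. Their poses are not given: they have to be found in the camera images.
- wedge: the levelling wedge: pale wood, 160 long, 35 wide, tapering evenly in height from 31 mm at the thick end to 3 mm at the thin end, flat underneath, about 70 g. Origin: centre of the underside. Its x axis points along its length to the thin end (tip at x = +80 mm), z up. It lies on the table to the left or right of the board, tapered face up.
- stand: fixed casting stand: wooden rail screwed to the table with a plywood board 200 deep (x), 280 wide (y), 12 mm thick, hinged to it at the far edge. Origin: on the table straight below the middle of the board's free front edge as it starts; x points from that edge to the hinges (axis 200 mm back, 30 mm up), y along the edge, z up. This frame stays still when the board swings.
- edge_mid (a point): middle of the lower front edge of the board; moves with it. At rest the board stands on rubber feet at its front corners, this edge 9 mm and its top 21 mm above the table; it only swings up. It weighs about 4 N here with the mould (masses and friction vary), so once the wedge meets it, driving on takes about 2 to 9 N, nearly steady while it rises.
- gauge: surface gauge, loose, 2.1 kg, in front of the board's left or right front corner (110 mm along the edge from its middle): iron base 100 (x) x 62 x 34 mm, spindle 145 mm high. A clamp on it carries a 5 mm scriber that reaches over the board and bends down; its tip is at x = +85 mm, y = 0, but its height is not measured. Origin: centre of the base's underside; x points over the board.
- spindle_top (a point): top of the gauge's spindle. The locked clamp is set anew each time: the scriber's tip is 25 to 34 mm above the table, 3 to 12 mm over the resting board, 18 mm behind its edge. When the board meets it, the push climbs steadily, by about 0.7 to 1.5 N per mm that the hand drives on. A press of 1 to 5 N on the tip is a right light touch; over 7 N strains the gauge, and just above that its base lifts.
- mould: white silicone mould with six cells, 100 x 140 x 22 mm, on the middle of the board, its front face about 50 mm behind the board's edge. Origin: centre of its underside. It rides up with the board.
- jar: amber glass jar, 62 across, about 66 mm high, at the front corner of the board that the gauge does not stand at. Origin: centre of its underside.
- packer: flat packing block of the same pale wood as the wedge, 160 x 35 x 20 mm, not tapered; on the side of the board away from the wedge. Not used. Origin: centre of its underside, x along its length.
Mind the look-alikes: they are no part of the job. There is more than one size of the gauge; the one meant has the size given above. What is shaped like the wedge but black is not meant.

How it is judged (in metres and radians):
On the way, in this order (a step that is already met when the one before it is completed fails the run):
1. the wedge's thin end is under the board's front edge and takes its weight (contact force between wedge and stand above 1 N and x of wedge in the frame of stand above -0.055 m), for 0.1 s.
2. the board, carried by the wedge, touches the scriber (contact force between wedge and stand above 1 N and contact force between stand and gauge above 0.4 N), for 0.2 s.
At the end, for the whole second after the job is handed in: The board bears on the scriber's tip (more than 0.4 N) and is carried by the wedge (more than 1 N), which lies flat on the table at rest, square to the front edge within 0.22 rad and within 40 mm of its middle; the gauge stands flat on its base (within 0.02 rad) (all of step 2 and y of wedge in the frame of stand between -0.04 and 0.04 m and angle between the x axis of wedge and the x axis of stand, either way round below 0.22 rad and angle between wedge's own z axis and vertical below 0.08 rad and angle between gauge's own z axis and vertical below 0.02 rad and linear speed of wedge below 0.01 m/s); the robot touches nothing.
It fails at once if the board is pressed against the scriber with more than 7 N, or the gauge is shifted by more than 6 mm or tipped by more than 0.03 rad (contact force between stand and gauge above 7 N or distance of gauge from where it was at the start of the episode above 0.006 m or angle between gauge's own z axis and vertical above 0.03 rad).
It fails at once if the mould is displaced by more than 25 mm (distance of mould from where it was at the start of the episode above 0.025 m).
It fails at once if the jar or the packing block is moved by more than 25 mm (distance of any of jar, packer from where it was at the start of the episode above 0.025 m).
It also fails if it takes over 72 s, if anything falls off the work surface, if the arm or the gripper's body presses on something with over 40 N, if the wrist force passes 120 N, or if a joint passes its speed limit or range.

ROBOT

A 6-joint arm with a two-finger parallel gripper is mounted at the origin on the work surface. World frame = base frame: x ahead of the robot, y to its left, z up, the work surface at z = 0. Lengths are in m, angles in degrees, forces in N, time in s.
With the tool pointing down it reaches from about 0.35 to 0.85 m from the base axis. Payload 8.1 kg.
Tool frame: the origin (TCP) lies on the centre line of the jaws, within the pads' length; the fingertips stand 25 mm ahead of it and the grasp point (between the pads) lies 6 mm ahead of it; z points along the fingers, y is the line along which they close (so a half turn about z gives the same grasp; the last joint's range is limited). The gripper opens to 85 mm and grips with 20 to 120 N. Pads are 22 mm wide; open, the fingers measure 114 mm over their backs; the gripper's body (76 mm by 85 mm) begins 54 mm behind the grasp point. The pads swing forward as they close: fully open they stand 13 mm farther back than shut.
Start: joints at [-80.409, 7.471, 85.268, -0, 87.261, -4.893], TCP at [0.15, -0.581, 0.256] pointing down, gripper open.
Joint ranges: [-169.43, 169.43], [-51.17, 129.36], [1.28, 143.12], [-76.62, 256.62], [0, 156.53], [-152.29, 152.29]. Speed limits (degrees/s): [136.94, 136.94, 159.86, 180, 180, 180].

INTERFACE

Orientations are given as a 3x3 rotation matrix whose columns are the frame's x, y, z axes.
In Python, from station import * gives the robot as it stands.
- The arm moves only by the tool move_arm, never from a script. Its arguments are lists of equal length, an entry for each row: "linear": the shift along the tool's x, y, z normalised to -1 to 1, where 1 is 0.4 m, a list of three; "twist": the turn about the tool's z normalised to -1 to 1, where 1 is 90 degrees. In form: {"linear": [[tx, ty, tz], ...], "twist": [twist, ...]}. A call has 1 to 10 rows; each row is the pose to reach, as a shift and turn from the pose commanded when the call began, along the tool's axes at that moment; what a row does not reach only later rows make up. A row lasts 1/10 s, in which the tool goes at most 50 mm and 8.59 degrees, less where a joint would pass 70% of its speed; a pose out of reach is approached as far as the arm can. A call with a number of a shift or a turn outside -1 to 1 is refused whole. A call with a gripper value outside its range is refused whole. "grip" is the opening, from -1 (shut) to 1 (fully open), so that 0 is half open, set as the call begins (left out, the last holds). The fingers move at their own pace and stop on an object; "grip_force" is the grip in N (left out, the last holds). Time passes only in rows, so rows that repeat a pose let the fingers close. It gives the time, the measured TCP pose, the force, the opening and the grip force at its end, in the units of the state.
- read_state(): the state, without advancing time (a new reading comes with each control period).
- grab_frame(name): name is "scene" or "top" or "wrist"; returns a dict with "img" (420x560x3 uint8, blue, green, red), "camera_matrix" (3x3 intrinsics, pixels), "k1" (the pictures are not rectified: a ray, as slopes to the right and down, at radius r is drawn at 1 + k1 r^2 times it, then the intrinsics apply), "origin" and "attitude" of the camera in the world; the wrist camera has in their place "T_tool_cam" (4x4, takes a point from camera to tool coordinates, whose origin is the TCP and whose axes are the flange's). Camera axes: x right, y down, z forward; pixel columns grow to the right and rows downward; lengths in m; the calibration is good to about 2 mm. A picture is of the moment at which its call begins: read the wrist's pose just before it. There is no depth.
- hand_in(): hands the job in; it is judged then, once.
The state is a dict: "clock": time; "q": joint angles; "qd": joint speeds; "tau": joint torques, N m; "tool_pos": TCP position; "eef_rot": TCP orientation; "ft_force": force on the tool from outside, world axes, zero at the start; "torque": the same for the moment, N m; "grip_width": finger opening in m; "finger_force": force on a finger pad.
Only numpy, scipy, OpenCV 4.12 (cv2) and the standard library are available. Lean on these libraries where they do the work, as an engineer would, in place of code of your own. Each camera call takes 0.05 s, during which the arm holds its last target. There are 200 camera calls.

## Working session

There is one attempt and no reset: what is moved stays moved. The work goes in short steps, Python scripts to look and compute and a tool call to move; the robot and the scene stay as the last step left them, time stands still between calls to the robot, and variables do not carry over. Pictures are saved under pics/ and viewed, at most 10 in all, crops included, and the job is handed in when it is done.

Besides the shell and the picture viewer there is one more tool, called in YAML: its name, and indented under it one key for each argument. move_arm: Moves the arm, as the interface text tells. Its arguments: {"type":"object","properties":{"linear":{"type":"array"},"twist":{"type":"array"},"grip":{"type":"number"},"grip_force":{"type":"number"}},"required":["linear","twist"]}

```bash
mkdir -p pics; cat > h.py <<'E'
from station import *
import numpy as np, cv2
def snap(n):
    s=read_state(); f=grab_frame(n); 
    K=np.array(f["camera_matrix"]); 
    if n=="wrist":
        T=np.array(f["T_tool_cam"]); R=np.array(s["eef_rot"]); f["R"]=R@T[:3,:3]; f["o"]=np.array(s["tool_pos"])+R@T[:3,3]
    else: f["R"]=np.array(f["attitude"]); f["o"]=np.array(f["origin"])
    return f
def ray(f,u,v):
    K=np.array(f["camera_matrix"]); p=cv2.undistortPoints(np.array([[[u,v]]],float),K,np.array([f["k1"],0,0,0,0.]))[0,0]
    return f["R"]@np.array([p[0],p[1],1])
def at(f,u,v,z):
    d=ray(f,u,v); return f["o"]+d*(z-f["o"][2])/d[2]
def proj(f,P):
    c=f["R"].T@(np.array(P)-f["o"]); x,y=c[:2]/c[2]; r=1+f["k1"]*(x*x+y*y); K=np.array(f["camera_matrix"])
    return K[0,0]*x*r+K[0,2],K[1,1]*y*r+K[1,2]
E
python3 - <<'E'
from h import *
import pickle
for n in("top","scene"):
    f=snap(n);cv2.imwrite(f"pics/{n}1.png",f["img"]);pickle.dump(f,open(n+".pkl","wb"));print(n,f["o"],f["R"],f["camera_matrix"],f["k1"])
s=read_state();print(s["eef_rot"],s["ft_force"],s["grip_width"],s["clock"])
E
```

```text
top [0.45850981 0.05423046 1.32805834] [[-0.02444857 -0.99690496  0.0747179 ]
 [-0.99960561  0.02541081  0.01195479]
 [-0.01381644 -0.07439615 -0.99713305]] [[492.34300858   0.         275.39642253]
 [  0.         492.34300858 209.23813635]
 [  0.           0.           1.        ]] 0.007863948670293091
scene [1.26654508 0.17984977 1.16839861] [[-0.14089508  0.81019647 -0.56897298]
 [ 0.98999095  0.12003236 -0.07423035]
 [ 0.008154   -0.57373679 -0.81899915]] [[455.84311889   0.         275.19340985]
 [  0.         455.84311889 215.36562118]
 [  0.           0.           1.        ]] 0.026735575379713005
[[ 9.68215158e-01  2.50118649e-01 -2.61392259e-04]
 [ 2.50118732e-01 -9.68213741e-01  1.66500834e-03]
 [ 1.63366061e-04 -1.67746541e-03 -9.99998580e-01]] [ 0.37339458 -0.79987916 -0.10149799] 0.08543791434086834 0.1
```

View pics/top1.png

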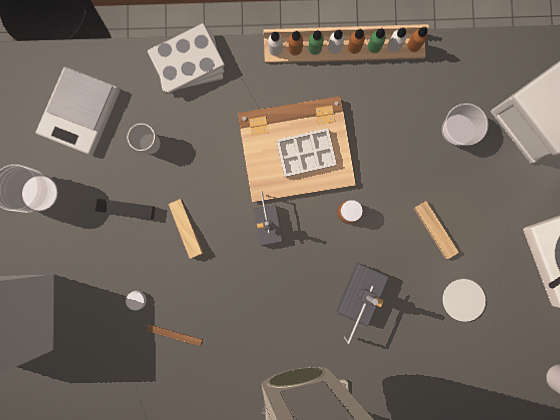

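View pics/scene1.png

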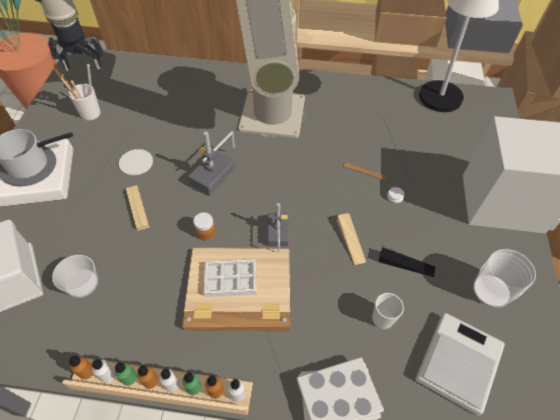

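Candidates: pale pieces at top (185,229) and (436,231), and the black wedge-shaped one at (128,209). I'll check both pale ones close up.

```bash
python3 - <<'E'
from h import *
import pickle
t=pickle.load(open("top.pkl","rb"));s=pickle.load(open("scene.pkl","rb"))
c=lambda f,x,y,w,h:cv2.resize(f["img"][y:y+h,x:x+w],(400,300),interpolation=cv2.INTER_CUBIC)
im=np.vstack([np.hstack([c(t,140,190,80,75) if 0 else c(t,135,190,100,75),c(t,385,190,100,75)]),np.hstack([c(s,300,200,100,75),c(s,90,170,100,75)])])
cv2.imwrite("pics/crop1.png",im)
for u,v in[(185,229),(436,231)]:print(at(t,u,v,.015))
E
```

```text
[0.51010967 0.31281339 0.015     ]
[ 0.48820047 -0.35437782  0.015     ]
```

View pics/crop1.png

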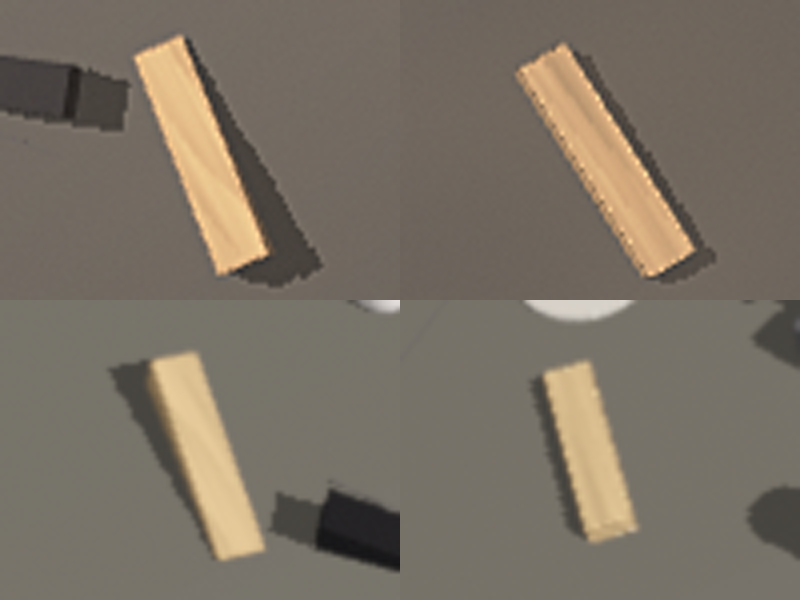

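The top-left piece (185,229) is the wedge: its shadow widens towards the near (-x) end, so that end is thick and the thin end points away from the robot. The right piece at (436,231) has an even shadow and a visible end face, so it is the packer. Next I'll compute the geometry.

```bash
python3 - <<'E'
from h import *
import pickle
t=pickle.load(open("top.pkl","rb"))
thin=(at(t,168.75,204.5,.003)+at(t,181,198.75,.003))/2; thick=(at(t,189.5,258.75,.031)+at(t,202.5,253,.031))/2
d=thin-thick;print("wedge",thin,thick,np.linalg.norm(d),np.degrees(np.arctan2(d[1],d[0])))
for n,u,v,z in[("bigbase",365,293,.05),("gaugebase",268,232,.034),("jar",351,211,.066),("FL",252,201.5,.021),("FR",355,186,.021)]:print(n,at(t,u,v,z))
im=t["img"][85:265,225:385];cv2.imwrite("pics/board.png",cv2.resize(im,None,fx=3.3,fy=3.3,interpolation=cv2.INTER_CUBIC))
E
```

```text
wedge [0.5854166  0.34185252 0.003     ] [0.43812868 0.28143588 0.031     ] 0.16164127237933001 22.303150861691066
bigbase [ 0.33320431 -0.15479191  0.05      ]
gaugebase [0.49602046 0.09064007 0.034     ]
jar [ 0.54361021 -0.12434053  0.066     ]
FL [0.57873216 0.13178445 0.021     ]
FR [ 0.613133   -0.14373051  0.021     ]
```

View pics/board.png

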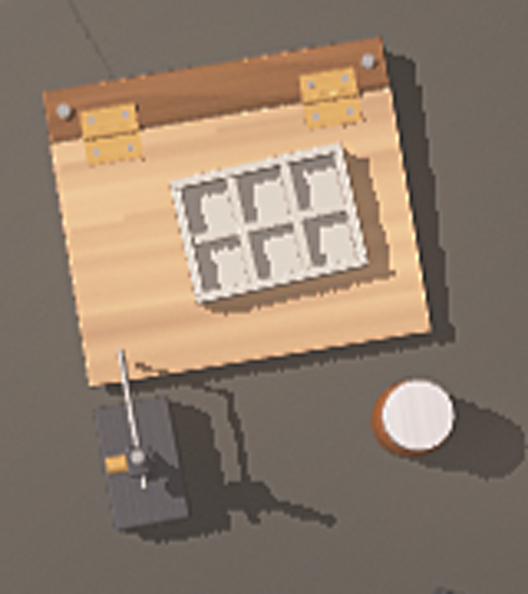

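move_arm:
  linear:
    - [0.96,-0.73,0]
    - [0.96,-0.73,0]
    - [0.96,-0.73,0]
    - [0.96,-0.73,0]
    - [0.96,-0.73,0]
    - [0.96,-0.73,0]
    - [0.96,-0.73,0]
    - [0.96,-0.73,0]
    - [0.96,-0.73,0]
    - [0.96,-0.73,0]
  twist: [-0.087,-0.087,-0.087,-0.087,-0.087,-0.087,-0.087,-0.087,-0.087,-0.087]

```text
clock: 1.1
tool_pos: [0.4501, -0.1993, 0.256]
eef_rot: [[0.924, 0.381, 0.0], [0.381, -0.924, 0.001], [0.0, -0.001, -1.0]]
ft_force: [-0.2, -0.8, -0.4]
grip_width: 0.0857
finger_force: 0.0
```

move_arm:
  linear:
    - [0.47,-1,0]
    - [0.47,-1,0]
    - [0.47,-1,0]
    - [0.47,-1,0]
    - [0.47,-1,0]
    - [0.47,-1,0]
    - [0.47,-1,0]
    - [0.47,-1,0]
    - [0.47,-1,0]
    - [0.47,-1,0]
  twist: [0,0,0,0,0,0,0,0,0,0]

```text
clock: 2.1
tool_pos: [0.4699, 0.2438, 0.2556]
eef_rot: [[0.923, 0.384, -0.001], [0.384, -0.923, 0.001], [-0.001, -0.002, -1.0]]
ft_force: [-0.6, -1.5, -0.6]
grip_width: 0.0858
finger_force: 0.0
```

move_arm:
  linear:
    - [0,-0.12,0.25]
    - [0,-0.12,0.25]
    - [0,-0.12,0.25]
    - [0,-0.12,0.25]
    - [0,-0.12,0.25]
  twist: [0,0,0,0,0]

```text
clock: 2.6
tool_pos: [0.4539, 0.2833, 0.1581]
eef_rot: [[0.925, 0.379, 0.002], [0.379, -0.925, 0.0], [0.002, 0.0, -1.0]]
ft_force: [0.8, 0.4, -0.4]
grip_width: 0.0855
finger_force: 0.0
```

```bash
python3 - <<'E'
from h import *
import pickle
f=snap("wrist");cv2.imwrite("pics/w1.png",f["img"]);pickle.dump(f,open("w1.pkl","wb"));s=read_state();print(s["tool_pos"],f["o"])
E
```

```text
[0.45446738 0.28344766 0.15890103] [0.52714153 0.31301675 0.27632503]
```

View pics/w1.png

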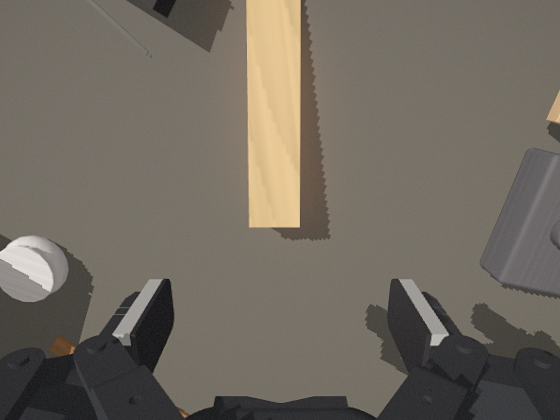

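The wrist picture shows the wedge well centred between the fingers, with the thick end's top corners at (249,227) and (300,227).

```bash
python3 - <<'E'
from h import *
import pickle
f=pickle.load(open("w1.pkl","rb"))
a=at(f,249,227,.031);b=at(f,300,227,.031);m=(a+b)/2;print(a,b,np.linalg.norm(a-b),m)
c=(at(f,247.5,60,.0245)+at(f,301,60,.0245))/2;d=c-m;print(c,np.degrees(np.arctan2(d[1],d[0])))
s=read_state();R=np.array(s["eef_rot"]);g=m+0.017*R[:,0];g[2]=.029
print(g,(R.T@(g-s["tool_pos"]))/.4, f["o"])
E
```

```text
[0.43345017 0.29778478 0.031     ] [0.44686873 0.26489214 0.031     ] 0.035524407424678155 [0.44015945 0.28133846 0.031     ]
[0.54157662 0.3225133  0.0245    ] 22.09689675553436
[0.45589082 0.28778209 0.029     ] [ 0.00622576 -0.00872061  0.32477608] [0.52714153 0.31301675 0.27632503]
```

move_arm:
  linear:
    - [0.006,-0.009,0.1]
    - [0.006,-0.009,0.2]
    - [0.006,-0.009,0.28]
    - [0.006,-0.009,0.325]
    - [0.006,-0.009,0.325]
    - [0.006,-0.009,0.325]
  twist: [0,0,0,0,0,0]

```text
clock: 3.25
tool_pos: [0.4554, 0.2881, 0.0285]
eef_rot: [[0.925, 0.379, 0.003], [0.379, -0.925, 0.001], [0.003, -0.0, -1.0]]
ft_force: [-0.4, -0.6, 0.9]
grip_width: 0.0853
finger_force: 0.0
```

move_arm:
  linear:
    - [0,0,0]
    - [0,0,0]
    - [0,0,0]
    - [0,0,0]
    - [0,0,0]
    - [0,0,0]
    - [0,0,0]
    - [0,0,0]
  twist: [0,0,0,0,0,0,0,0]
  grip: -1
  grip_force: 60

```text
clock: 4.05
tool_pos: [0.4543, 0.2884, 0.0275]
eef_rot: [[0.925, 0.38, 0.002], [0.38, -0.925, 0.001], [0.002, -0.0, -1.0]]
ft_force: [-1.1, -1.3, 7.1]
grip_width: 0.0342
finger_force: 60.7
```

move_arm:
  linear:
    - [0,0,-0.05]
    - [0,0,-0.15]
    - [0,0,-0.27]
    - [0,0,-0.38]
    - [0,0,-0.45]
    - [0,0,-0.45]
    - [0,0,-0.45]
  twist: [0,0,0,0,0,0,0]

```text
clock: 4.75
tool_pos: [0.4538, 0.2881, 0.2068]
eef_rot: [[0.925, 0.38, 0.001], [0.38, -0.925, 0.001], [0.001, -0.0, -1.0]]
ft_force: [0.2, -0.2, -2.0]
grip_width: 0.0343
finger_force: 59.7
```

move_arm:
  linear:
    - [-0.04,0.08,0]
    - [-0.08,0.17,0]
    - [-0.13,0.27,0]
    - [-0.18,0.37,0]
    - [-0.23,0.47,0]
    - [-0.28,0.57,0]
    - [-0.32,0.65,0]
    - [-0.345,0.707,0]
    - [-0.345,0.707,0]
    - [-0.345,0.707,0]
  twist: [0.02,0.04,0.06,0.08,0.1,0.12,0.14,0.169,0.169,0.169]

```text
clock: 5.75
tool_pos: [0.4322, -0.0262, 0.2045]
eef_rot: [[0.992, 0.123, -0.003], [0.123, -0.992, 0.001], [-0.003, -0.001, -1.0]]
ft_force: [-0.5, -0.1, -0.7]
grip_width: 0.0343
finger_force: 59.9
```

```bash
python3 - <<'E'
from h import *
import pickle
f=snap("wrist");cv2.imwrite("pics/w2.png",f["img"]);pickle.dump(f,open("w2.pkl","wb"));s=read_state();print(s["tool_pos"],s["eef_rot"],s["ft_force"],s["grip_width"])
E
```

```text
[ 0.43242672 -0.02561614  0.20477958] [[ 9.92295708e-01  1.23863655e-01 -2.65005972e-03]
 [ 1.23866407e-01 -9.92298495e-01  9.00394785e-04]
 [-2.51812408e-03 -1.22171126e-03 -9.99996083e-01]] [-1.33875026 -0.26549348 -0.31222746] 0.03429800819585862
```

View pics/w2.png

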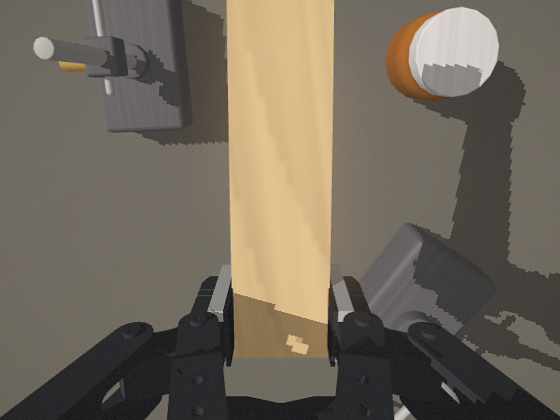

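The wedge is held straight. The gauge's rear edge is at (110,131)-(190,125), the jar is top right at (455,45), and the big gauge's base is lower right with its corner at (408,222). I'll check clearance before lowering.

```bash
python3 - <<'E'
from h import *
import pickle
f=pickle.load(open("w2.pkl","rb")); t=pickle.load(open("top.pkl","rb"))
s=read_state();R=np.array(s["eef_rot"]);p=np.array(s["tool_pos"])
st=lambda P:(np.array([P-np.array([.596,-.006,0])])@np.array([[.9922,-.1239,0],[.1239,.9922,0],[0,0,1]]))[0].round(4)
for n,u,v,z in[("gL",110,131,.034),("gR",190,125,.034),("bigc",408,222,.045),("bigr",495,288,.045),("jarlid",455,45,.066)]:print(n,st(at(f,u,v,z)))
print("big spindle in top",st(at(t,372,301,.2)))
print("tcp",st(p), "edge FL FR",proj(f,[.5787,.1318,.021]))
E
```

```text
gL [-0.1169  0.1298  0.034 ]
gR [-0.113   0.0679  0.034 ]
bigc [-0.1874 -0.1009  0.045 ]
bigr [-0.2475 -0.1825  0.045 ]
jarlid [-0.0595 -0.112   0.066 ]
big spindle in top [-0.2815 -0.1053  0.2   ]
tcp [-0.1647  0.0008  0.2048] edge FL FR (np.float64(85.5641717689048), np.float64(-34.77420874138264))
```

move_arm:
  linear:
    - [0,0,0.1]
    - [0,0,0.2]
    - [0,0,0.3]
    - [0,0,0.38]
    - [0,0,0.42]
    - [0,0,0.435]
    - [0,0,0.44]
    - [0,0,0.44]
    - [0,0,0.44]
  twist: [0,0,0,0,0,0,0,0,0]

```text
clock: 6.7
tool_pos: [0.4344, -0.0261, 0.0315]
eef_rot: [[0.992, 0.124, 0.002], [0.124, -0.992, -0.0], [0.002, 0.001, -1.0]]
ft_force: [0.0, -0.0, -0.5]
grip_width: 0.0341
finger_force: 60.0
```

move_arm:
  linear:
    - [0,0,0.003]
    - [0,0,0.006]
    - [0,0,0.008]
    - [0,0,0.008]
    - [0,0,0.008]
  twist: [0,0,0,0,0]

```text
clock: 7.2
tool_pos: [0.4336, -0.0262, 0.0275]
eef_rot: [[0.992, 0.124, 0.001], [0.124, -0.992, -0.0], [0.001, 0.0, -1.0]]
ft_force: [-1.2, 0.5, 4.3]
grip_width: 0.0333
finger_force: 60.5
```

move_arm:
  linear:
    - [0.015,0,0]
    - [0.035,0,0]
    - [0.055,0,0]
    - [0.075,0,0]
    - [0.095,0,0]
    - [0.11,0,0]
    - [0.11,0,0]
    - [0.11,0,0]
  twist: [0,0,0,0,0,0,0,0]

```text
clock: 8.0
tool_pos: [0.4777, -0.0208, 0.0275]
eef_rot: [[0.992, 0.124, 0.002], [0.124, -0.992, -0.0], [0.002, 0.0, -1.0]]
ft_force: [1.1, -0.2, 3.1]
grip_width: 0.0341
finger_force: 60.4
```

move_arm:
  linear:
    - [0.005,0,0]
    - [0.01,0,0]
    - [0.015,0,0]
    - [0.02,0,0]
    - [0.025,0,0]
    - [0.03,0,0]
    - [0.035,0,0]
    - [0.04,0,0]
    - [0.04,0,0]
  twist: [0,0,0,0,0,0,0,0,0]

```text
clock: 8.9
tool_pos: [0.4904, -0.0191, 0.0275]
eef_rot: [[0.992, 0.124, -0.006], [0.124, -0.992, -0.001], [-0.006, -0.0, -1.0]]
ft_force: [-17.2, -2.9, 23.4]
grip_width: 0.034
finger_force: 62.8
```

```bash
python3 - <<'E'
from h import *
s=read_state();print(s["tool_pos"],s["ft_force"],s["clock"])
f=snap("wrist");a=f["img"];g=snap("top");b=cv2.resize(g["img"][165:255,225:375],(560,336),interpolation=cv2.INTER_CUBIC)
cv2.imwrite("pics/w3.png",np.vstack([a[:260],b]))
E
```

```text
[ 0.49044838 -0.01907588  0.02746541] [-17.23168111  -2.92886352  23.44974225] 8.9
```

View pics/w3.png

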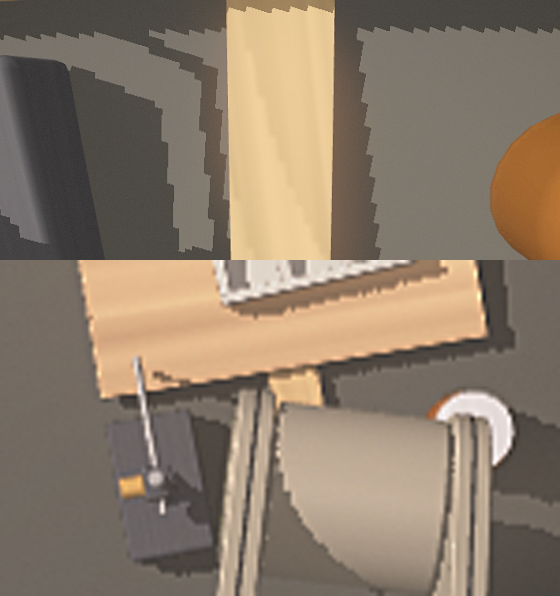

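The wedge tip is just under the board edge and square to it, roughly mid-edge. The push is 17 N with a 23 N vertical load, so the hand is pressing down. I'll ease it up.

move_arm:
  linear:
    - [0,0,-0.0025]
    - [0,0,-0.0025]
    - [0,0,-0.0025]
  twist: [0,0,0]

```text
clock: 9.3
tool_pos: [0.4906, -0.019, 0.0275]
eef_rot: [[0.992, 0.124, -0.004], [0.124, -0.992, -0.0], [-0.004, -0.0, -1.0]]
ft_force: [-9.4, -2.3, 8.7]
grip_width: 0.0339
finger_force: 61.1
```

move_arm:
  linear:
    - [0,0,-0.0012]
    - [0,0,-0.0012]
    - [0,0,-0.0012]
  twist: [0,0,0]

```text
clock: 9.6
tool_pos: [0.4905, -0.0189, 0.0275]
eef_rot: [[0.992, 0.123, -0.004], [0.123, -0.992, -0.0], [-0.004, -0.0, -1.0]]
ft_force: [-6.4, -2.4, 3.3]
grip_width: 0.0339
finger_force: 60.4
```

move_arm:
  linear:
    - [0.0025,0,0]
    - [0.005,0,0]
    - [0.0075,0,0]
    - [0.01,0,0]
    - [0.0125,0,0]
    - [0.015,0,0]
    - [0.015,0,0]
  twist: [0,0,0,0,0,0,0]

```text
clock: 10.3
tool_pos: [0.4958, -0.018, 0.0275]
eef_rot: [[0.992, 0.124, -0.006], [0.124, -0.992, -0.0], [-0.006, -0.001, -1.0]]
ft_force: [-10.9, -2.3, 8.6]
grip_width: 0.0338
finger_force: 61.0
```

move_arm:
  linear:
    - [0.001,0,-0.0014]
    - [0.0035,0,-0.0014]
    - [0.006,0,-0.0014]
    - [0.0085,0,-0.0014]
    - [0.011,0,-0.0014]
    - [0.0125,0,-0.0014]
    - [0.0125,0,-0.0014]
  twist: [0,0,0,0,0,0,0]

```text
clock: 11.0
tool_pos: [0.5009, -0.0173, 0.0277]
eef_rot: [[0.992, 0.124, -0.006], [0.124, -0.992, 0.0], [-0.005, -0.001, -1.0]]
ft_force: [-7.7, -1.3, 1.7]
grip_width: 0.0339
finger_force: 60.2
```

move_arm:
  linear:
    - [0.0015,0,0]
    - [0.003,0,0]
    - [0.0045,0,0]
    - [0.006,0,0]
    - [0.0075,0,0]
    - [0.009,0,0]
    - [0.01,0,0]
    - [0.01,0,0]
  twist: [0,0,0,0,0,0,0,0]

```text
clock: 11.8
tool_pos: [0.5048, -0.0167, 0.0276]
eef_rot: [[0.992, 0.124, -0.006], [0.124, -0.992, 0.0], [-0.006, -0.001, -1.0]]
ft_force: [-7.5, -1.6, 2.1]
grip_width: 0.0337
finger_force: 60.2
```

move_arm:
  linear:
    - [0.0015,0,0]
    - [0.003,0,0]
    - [0.0045,0,0]
    - [0.006,0,0]
    - [0.0075,0,0]
    - [0.0075,0,0]
  twist: [0,0,0,0,0,0]

```text
clock: 12.4
tool_pos: [0.5078, -0.0164, 0.0276]
eef_rot: [[0.992, 0.124, -0.006], [0.124, -0.992, 0.0], [-0.006, -0.001, -1.0]]
ft_force: [-7.5, -0.6, 1.6]
grip_width: 0.0342
finger_force: 60.2
```

move_arm:
  linear:
    - [0.0015,0,0]
    - [0.003,0,0]
    - [0.0045,0,0]
    - [0.005,0,0]
    - [0.005,0,0]
  twist: [0,0,0,0,0]

```text
clock: 12.9
tool_pos: [0.5097, -0.0161, 0.0276]
eef_rot: [[0.992, 0.124, -0.006], [0.124, -0.992, 0.0], [-0.006, -0.001, -1.0]]
ft_force: [-8.2, -1.0, 2.5]
grip_width: 0.034
finger_force: 60.2
```

move_arm:
  linear:
    - [0.0015,0,0]
    - [0.003,0,0]
    - [0.0045,0,0]
    - [0.005,0,0]
    - [0.005,0,0]
  twist: [0,0,0,0,0]

```text
clock: 13.4
tool_pos: [0.5117, -0.0159, 0.0276]
eef_rot: [[0.992, 0.124, -0.006], [0.124, -0.992, 0.0], [-0.006, -0.001, -1.0]]
ft_force: [-8.0, -0.2, 3.8]
grip_width: 0.0337
finger_force: 60.2
```

move_arm:
  linear:
    - [0.0015,0,0]
    - [0.003,0,0]
    - [0.0045,0,0]
    - [0.005,0,0]
    - [0.005,0,0]
  twist: [0,0,0,0,0]

```text
clock: 13.9
tool_pos: [0.5137, -0.0157, 0.0276]
eef_rot: [[0.992, 0.124, -0.006], [0.124, -0.992, 0.0], [-0.006, -0.001, -1.0]]
ft_force: [-8.0, -0.5, 2.4]
grip_width: 0.0337
finger_force: 60.2
```

move_arm:
  linear:
    - [0.0015,0,0]
    - [0.003,0,0]
    - [0.0045,0,0]
    - [0.005,0,0]
    - [0.005,0,0]
  twist: [0,0,0,0,0]

```text
clock: 14.4
tool_pos: [0.5157, -0.0154, 0.0276]
eef_rot: [[0.992, 0.124, -0.006], [0.124, -0.992, 0.0], [-0.006, -0.001, -1.0]]
ft_force: [-7.6, -1.1, 2.7]
grip_width: 0.0343
finger_force: 60.2
```

move_arm:
  linear:
    - [0.0015,0,0]
    - [0.003,0,0]
    - [0.0045,0,0]
    - [0.005,0,0]
    - [0.005,0,0]
  twist: [0,0,0,0,0]

```text
clock: 14.9
tool_pos: [0.5177, -0.0152, 0.0276]
eef_rot: [[0.992, 0.124, -0.006], [0.124, -0.992, 0.0], [-0.006, -0.001, -1.0]]
ft_force: [-7.6, -0.4, 2.4]
grip_width: 0.0341
finger_force: 60.2
```

move_arm:
  linear:
    - [0.0015,0,0]
    - [0.003,0,0]
    - [0.0045,0,0]
    - [0.005,0,0]
    - [0.005,0,0]
  twist: [0,0,0,0,0]

```text
clock: 15.4
tool_pos: [0.5197, -0.0149, 0.0276]
eef_rot: [[0.992, 0.124, -0.006], [0.124, -0.992, 0.0], [-0.006, -0.001, -1.0]]
ft_force: [-8.4, -1.1, 2.5]
grip_width: 0.034
finger_force: 60.2
```

move_arm:
  linear:
    - [0.0015,0,0]
    - [0.003,0,0]
    - [0.0045,0,0]
    - [0.005,0,0]
    - [0.005,0,0]
  twist: [0,0,0,0,0]

```text
clock: 15.9
tool_pos: [0.5217, -0.0147, 0.0276]
eef_rot: [[0.992, 0.124, -0.006], [0.124, -0.992, 0.0], [-0.006, -0.001, -1.0]]
ft_force: [-7.9, -1.4, 2.7]
grip_width: 0.034
finger_force: 60.2
```

move_arm:
  linear:
    - [0.0015,0,0]
    - [0.003,0,0]
    - [0.0045,0,0]
    - [0.005,0,0]
    - [0.005,0,0]
  twist: [0,0,0,0,0]

```text
clock: 16.4
tool_pos: [0.5236, -0.0144, 0.0276]
eef_rot: [[0.992, 0.124, -0.006], [0.124, -0.992, 0.0], [-0.006, -0.001, -1.0]]
ft_force: [-8.5, -0.8, 2.1]
grip_width: 0.0337
finger_force: 60.2
```

move_arm:
  linear:
    - [0.0015,0,0]
    - [0.003,0,0]
    - [0.0045,0,0]
    - [0.005,0,0]
    - [0.005,0,0]
  twist: [0,0,0,0,0]

```text
clock: 16.9
tool_pos: [0.5257, -0.0142, 0.0276]
eef_rot: [[0.992, 0.124, -0.006], [0.124, -0.992, 0.0], [-0.006, -0.001, -1.0]]
ft_force: [-8.6, -0.7, 1.8]
grip_width: 0.0343
finger_force: 60.2
```

move_arm:
  linear:
    - [0.0015,0,0]
    - [0.003,0,0]
    - [0.0045,0,0]
    - [0.005,0,0]
    - [0.005,0,0]
  twist: [0,0,0,0,0]

```text
clock: 17.4
tool_pos: [0.5276, -0.0139, 0.0275]
eef_rot: [[0.992, 0.124, -0.006], [0.124, -0.992, 0.0], [-0.006, -0.001, -1.0]]
ft_force: [-7.9, -1.0, 1.9]
grip_width: 0.0336
finger_force: 60.2
```

Still at the base level (about 8 N). I'll go on.

move_arm:
  linear:
    - [0.0015,0,0]
    - [0.003,0,0]
    - [0.0045,0,0]
    - [0.005,0,0]
    - [0.005,0,0]
  twist: [0,0,0,0,0]

```text
clock: 17.9
tool_pos: [0.5296, -0.0137, 0.0276]
eef_rot: [[0.992, 0.124, -0.006], [0.124, -0.992, 0.0], [-0.006, -0.001, -1.0]]
ft_force: [-7.6, -0.9, 2.4]
grip_width: 0.0338
finger_force: 60.3
```

move_arm:
  linear:
    - [0.0015,0,0]
    - [0.003,0,0]
    - [0.004,0,0]
    - [0.004,0,0]
    - [0.004,0,0]
  twist: [0,0,0,0,0]

```text
clock: 18.4
tool_pos: [0.5313, -0.0135, 0.0276]
eef_rot: [[0.992, 0.124, -0.006], [0.124, -0.992, 0.0], [-0.005, -0.001, -1.0]]
ft_force: [-7.7, -0.7, 1.8]
grip_width: 0.0342
finger_force: 60.3
```

move_arm:
  linear:
    - [0.0015,0,0]
    - [0.003,0,0]
    - [0.0045,0,0]
    - [0.005,0,0]
    - [0.005,0,0]
  twist: [0,0,0,0,0]

```text
clock: 18.9
tool_pos: [0.5332, -0.0132, 0.0275]
eef_rot: [[0.992, 0.124, -0.006], [0.124, -0.992, 0.0], [-0.006, -0.001, -1.0]]
ft_force: [-7.2, -1.3, 2.0]
grip_width: 0.0337
finger_force: 60.3
```

move_arm:
  linear:
    - [0.0015,0,0]
    - [0.003,0,0]
    - [0.004,0,0]
    - [0.004,0,0]
    - [0.004,0,0]
  twist: [0,0,0,0,0]

```text
clock: 19.4
tool_pos: [0.5348, -0.0131, 0.0276]
eef_rot: [[0.992, 0.124, -0.006], [0.124, -0.992, 0.0], [-0.005, -0.001, -1.0]]
ft_force: [-8.5, -1.5, 1.3]
grip_width: 0.0341
finger_force: 60.3
```

move_arm:
  linear:
    - [0.0015,0,0]
    - [0.003,0,0]
    - [0.004,0,0]
    - [0.004,0,0]
    - [0.004,0,0]
  twist: [0,0,0,0,0]

```text
clock: 19.9
tool_pos: [0.5365, -0.0129, 0.0276]
eef_rot: [[0.992, 0.124, -0.005], [0.124, -0.992, 0.0], [-0.005, -0.001, -1.0]]
ft_force: [-6.8, -0.8, 1.8]
grip_width: 0.0342
finger_force: 60.3
```

```bash
python3 - <<'E'
from h import *
s=read_state();print(s["tool_pos"],s["ft_force"],s["clock"])
g=snap("scene");b=cv2.resize(g["img"][190:340,180:310],(520,600),interpolation=cv2.INTER_CUBIC)
cv2.imwrite("pics/s2.png",b)
E
```

```text
[ 0.53645306 -0.01288012  0.02758602] [-6.78746393 -0.81088189  1.77600528] 19.9
```

View pics/s2.png

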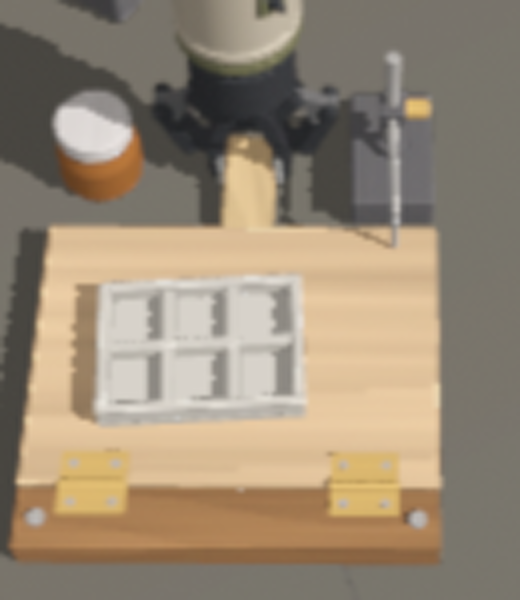

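The scene view shows the board raised on the wedge. The scriber tip at (393,245) is over it, and mould, jar and gauge are in place. The push hasn't climbed yet, so I'll continue.

move_arm:
  linear:
    - [0.0015,0,0]
    - [0.003,0,0]
    - [0.004,0,0]
    - [0.004,0,0]
    - [0.004,0,0]
  twist: [0,0,0,0,0]

```text
clock: 20.45
tool_pos: [0.538, -0.0127, 0.0276]
eef_rot: [[0.992, 0.124, -0.006], [0.124, -0.992, 0.0], [-0.005, -0.001, -1.0]]
ft_force: [-7.6, -1.0, 1.6]
grip_width: 0.0338
finger_force: 60.3
```

move_arm:
  linear:
    - [0.0015,0,0]
    - [0.003,0,0]
    - [0.004,0,0]
    - [0.004,0,0]
    - [0.004,0,0]
  twist: [0,0,0,0,0]

```text
clock: 20.95
tool_pos: [0.5394, -0.0125, 0.0275]
eef_rot: [[0.992, 0.124, -0.006], [0.124, -0.992, 0.0], [-0.006, -0.001, -1.0]]
ft_force: [-8.7, -1.2, 1.7]
grip_width: 0.0336
finger_force: 60.3
```

move_arm:
  linear:
    - [0.001,0,0]
    - [0.002,0,0]
    - [0.003,0,0]
    - [0.003,0,0]
    - [0.003,0,0]
  twist: [0,0,0,0,0]

```text
clock: 21.45
tool_pos: [0.5403, -0.0124, 0.0275]
eef_rot: [[0.992, 0.124, -0.007], [0.124, -0.992, 0.0], [-0.007, -0.001, -1.0]]
ft_force: [-9.9, -1.2, 5.1]
grip_width: 0.0338
finger_force: 60.6
```

move_arm:
  linear:
    - [0.001,0,0]
    - [0.002,0,0]
    - [0.003,0,0]
    - [0.003,0,0]
    - [0.003,0,0]
  twist: [0,0,0,0,0]

```text
clock: 21.95
tool_pos: [0.5411, -0.0123, 0.0275]
eef_rot: [[0.992, 0.124, -0.008], [0.124, -0.992, 0.0], [-0.008, -0.001, -1.0]]
ft_force: [-13.7, -1.9, 7.2]
grip_width: 0.0342
finger_force: 60.8
```

move_arm:
  linear:
    - [0.0003,0,-0.0013]
    - [0.0008,0,-0.0013]
    - [0.0014,0,-0.0013]
    - [0.0014,0,-0.0013]
  twist: [0,0,0,0]

```text
clock: 22.35
tool_pos: [0.5414, -0.0122, 0.0275]
eef_rot: [[0.992, 0.124, -0.008], [0.124, -0.992, 0.0], [-0.008, -0.001, -1.0]]
ft_force: [-11.1, -1.5, 2.8]
grip_width: 0.034
finger_force: 60.2
```

At equal vertical load the push is about 3 N above the steady level, so the tip press should be around 2 N. Releasing now.

move_arm:
  linear:
    - [0,0,0]
    - [0,0,0]
    - [0,0,0]
    - [0,0,0]
    - [0,0,0]
    - [0,0,0]
  twist: [0,0,0,0,0,0]
  grip: 0.3

```text
clock: 22.95
tool_pos: [0.5454, -0.0121, 0.0297]
eef_rot: [[0.992, 0.124, 0.0], [0.124, -0.992, -0.0], [0.0, 0.0, -1.0]]
ft_force: [-0.5, -0.1, -0.8]
grip_width: 0.0555
finger_force: 0.0
```

```bash
python3 - <<'E'
from h import *
s=read_state();print(s["tool_pos"],s["ft_force"],s["grip_width"])
f=snap("wrist");cv2.imwrite("pics/w4.png",f["img"])
m=(at(f,249,227,.031));np.save("w4o",f["o"])
E
```

```text
[ 0.54544859 -0.01211326  0.02974233] [-0.51301242 -0.1194446  -0.81258797] 0.05551928812483853
```

View pics/w4.png

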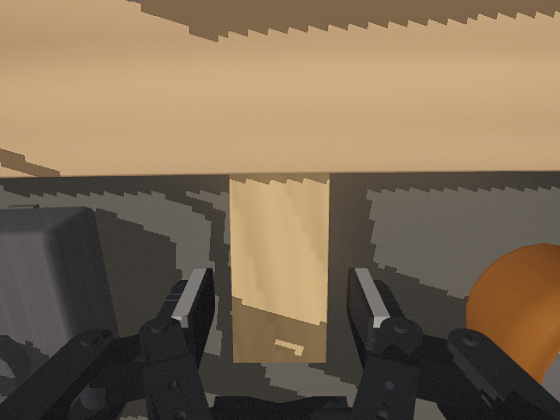

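The wedge sits square at mid-edge, with fingers open on both sides and its heel at row 362. Retracting straight up.

move_arm:
  linear:
    - [0,0,-0.02]
    - [0,0,-0.06]
    - [0,0,-0.12]
    - [0,0,-0.2]
    - [0,0,-0.3]
    - [0,0,-0.4]
    - [0,0,-0.5]
    - [0,0,-0.5]
  twist: [0,0,0,0,0,0,0,0]

```text
clock: 23.8
tool_pos: [0.5488, -0.0125, 0.2379]
eef_rot: [[0.992, 0.124, 0.012], [0.124, -0.992, -0.001], [0.012, 0.003, -1.0]]
ft_force: [1.0, -0.4, -0.1]
grip_width: 0.0555
finger_force: 0.0
```

```bash
python3 - <<'E'
from h import *
s=read_state();print(s["tool_pos"],s["ft_force"],s["clock"])
f=snap("wrist");cv2.imwrite("pics/w5.png",f["img"])
import pickle;pickle.dump(f,open("w5.pkl","wb"))
E
```

```text
[ 0.54875204 -0.01248779  0.23793864] [ 0.99634815 -0.37398325 -0.07317345] 23.8
```

View pics/w5.png

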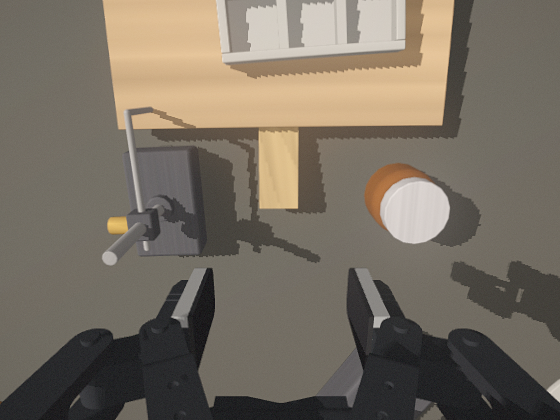

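The scriber tip at (127,112) meets its own shadow on the board, which is what contact would look like. The wedge is square at mid-edge, the gauge is upright and nothing else has moved. Handing in.

```bash
python3 -c "
from station import *
print(hand_in())"
```

```text
the job is handed in; nothing more can be done
None
```

I handed the job in with the wedge square under the middle of the front edge and the hand clear; the board bears on the scriber tip at an estimated 2 N (inferred from the push force), the gauge, mould, jar and packing block looked undisturbed, and no verdict came back.

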